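# Air a dry-storage tin under its vented inner lid

### The job

Take the desiccant basket out of the open tin by the tab on its bail, hang it by the bail on the hook of the stand and let go. Then pick up the two nested lids together by the inner lid's stem, lower them gently onto the tin until the inner lid is seated in the mouth, and lift the outer lid alone by its collar, leaving the vented inner lid seated. Finish while still holding the outer lid, level and above the tin, completely clear of the stem; leave everything else on the table where it is.

Things in the scene. Friction and masses are not known exactly. Their poses are not given: they have to be found in the camera images.
- basket_tab (a point): centre of the steel tab that stands on the peak of the basket's bail: an upright block 22 mm (x) by 14 mm (y) by 40 mm high. Grip it across y. Its foot, where the bail's bars spread, is 20 mm below the point; the basket's underside is 120 mm below it
- basket_bail (a point): underside of the peak of the basket's bail, where a hook carries it: 23 mm below basket_tab, 52 mm above the cup's rim, 97 mm above the basket's underside; z up, y along the bail's span
- basket: basket of 0.14 kg, origin at its underside: a round metal cup, 64 mm across, 45 mm high, with white desiccant cartridges. Its bail is a rigid gable-shaped arch of 6 mm round bar in the y-z plane (a hook passes through it along x): legs rise from the rim at y = +-30 mm and slope to a peak under the tab. At the start it stands inside the tin, the tab well above the mouth
- hook_seat (a point): top of the hook's level 8 mm round rod, at the middle of the place to hang, 179 mm above the table. The rod runs along x: its free end, on the -x side, is bent up from 35 to 45 mm away, to 15 mm above the rod's top; the 12 mm post is 62 mm away on the +x side, no higher than the rod. With the basket hung here basket_bail lies on this point, about 1 mm above
- hook: the fixed hook stand, bright steel rod and post on a dark base plate 150 x 90 x 10 mm; origin on the table below hook_seat
- tin_mouth (a point): centre of the tin's open mouth, level with its rim, 80 mm above its underside
- tin: round open steel tin, 104 mm outside diameter, 4 mm wall, 80 mm high, floor 5 mm thick, 0.9 kg, loose on the table; origin at its underside
- inner_stem (a point): centre of the free part of the inner lid's stem (upright 20 mm round bar). The stem's top is 13 mm above; while the lids are nested the collar's top is 13 mm below, so 26 mm of stem are free. Gripped there, it carries both lids
- inner_seat (a point): centre of the underside of the inner lid's flange, 49 mm below inner_stem; when seated it coincides with tin_mouth (flange on the rim, plug in the mouth with about 5 mm play all round)
- inner_lid: inner lid, 0.2 kg, origin at its underside: a plug 86 mm across and 14 mm deep with tapered foot, a flange 102 mm across and 4 mm thick with small dark vents, and a stem 58 mm high on its middle. At the start the two nested lids stand on the table on this plug
- outer_collar (a point): centre of the outer lid's collar, an upright round tube 42 mm outside, 30 mm inside, 28 mm high: its top is 14 mm above the point, the lid's disc 14 mm below. Nested, the point is 22 mm above inner_seat, and the stem in the collar rises to 40 mm above the point
- outer_lid: outer lid, 0.2 kg, origin at the underside of its disc, 18 mm below outer_collar: a disc 116 mm across, 4 mm thick, with a collar in the middle and a thin skirt reaching 8 mm below the origin. Nested, it lies loose on the inner lid's flange with the stem through its collar; nothing joins the two
- module: bystander: a finned blue radio module, 80 x 130 x 28 mm; origin at its underside
- tray: bystander: a clear four-cell parts tray, 85 x 85 x 30 mm; origin at its underside
- tape: bystander: a roll of paper tape, 80 mm across, 22 mm high, lying flat; origin at its underside
- jar: bystander: a small clear jar, 40 mm across, 65 mm high; origin at its underside
- attenuator: bystander: a brass attenuator standing on end, 20 mm across, 40 mm high; origin at its underside
- wrench: bystander: a 130 mm wrench lying flat
- screwdriver: bystander: a 160 mm screwdriver with a black handle, lying flat
Things that resemble listed ones, but are neither listed nor needed, are in the scene too. What is shaped like the outer_lid but orange is not meant. Leave any orange look-alike of the inner_lid alone.

How it is judged:
On the way, in this order (a step that is already met when the one before it is completed fails the run):
1. the basket hangs by its bail on the hook, let go (x of basket_bail in the frame of hook_seat between -0.04 and 0.05 m and y of basket_bail in the frame of hook_seat between -0.015 and 0.015 m and z of basket_bail in the frame of hook_seat between -0.01 and 0.01 m and angle between basket_tab's own z axis and vertical below 0.3 rad and contact force between basket and hook above 0.3 N and contact force between the fingers and basket below 0.1 N), for 0.3 s.
2. both lids, still nested, are on the tin with the inner lid seated in its mouth (horizontal distance between inner_seat and tin_mouth below 0.008 m and z of inner_seat in the frame of tin_mouth between -0.003 and 0.003 m and angle between each of inner_seat, tin_mouth's own z axis and vertical below 0.08 rad and z of outer_collar in the frame of inner_seat below 0.028 m), for 0.2 s.
At the end, for the whole second after the job is handed in: Basket hanging on the hook rod by its bail (peak within 15 mm sideways, 10 mm in height; tilt under 0.3 rad), let go. Inner lid seated on the tin (3 mm in height, 8 mm off-centre). Outer lid held still by the fingers, level to 0.25 rad, within 80 mm of above the tin, clear of stem and tin (all of step 1 and horizontal distance between inner_seat and tin_mouth below 0.008 m and z of inner_seat in the frame of tin_mouth between -0.003 and 0.003 m and angle between each of inner_seat, tin_mouth's own z axis and vertical below 0.08 rad and z of outer_collar in the frame of inner_stem above 0.039 m and horizontal distance between outer_collar and tin_mouth below 0.08 m and angle between outer_collar's own z axis and vertical below 0.25 rad and contact force between the fingers and outer_lid above 1 N and contact force between outer_lid and inner_lid below 0.1 N and contact force between outer_lid and tin below 0.1 N and linear speed of outer_lid below 0.05 m/s); the arm keeps its last pose, push and grip.
It fails at once if the outer lid is parted from the inner lid while the inner lid is not seated on the tin, or the inner lid is unseated once they are parted (distance between outer_collar and inner_seat above 0.045 m and not (horizontal distance between inner_seat and tin_mouth below 0.008 m and z of inner_seat in the frame of tin_mouth between -0.003 and 0.003 m and angle between each of inner_seat, tin_mouth's own z axis and vertical below 0.08 rad)).
It fails at once if a lid is dropped ((linear speed of inner_lid above 0.3 m/s and contact force between the fingers and inner_lid below 0.1 N and contact force between the fingers and outer_lid below 0.1 N) or (linear speed of outer_lid above 0.35 m/s and contact force between the fingers and inner_lid below 0.1 N and contact force between the fingers and outer_lid below 0.1 N)).
It fails at once if a bystander is moved by more than 30 mm (distance of any of module, tray, tape, jar, attenuator, wrench, screwdriver from where it was at the start of the episode above 0.03 m).
It also fails if it takes over 62 s, if anything falls off the work surface, if the arm or the gripper's body presses on something with over 40 N, if the wrist force passes 120 N, or if a joint passes its speed limit or range.

### The arm

A 6-joint arm with a two-finger parallel gripper is mounted at the origin on the work surface. World frame = base frame: x ahead of the robot, y to its left, z up, the work surface at z = 0. Lengths are in m, angles in rad, forces in N, time in s.
With the tool pointing down it reaches from about 0.3 to 0.75 m from the base axis. Payload 8.5 kg.
Tool frame: the origin (TCP) lies at the very end of the fingers, on their centre line; the grasp point (between the pads) lies 19 mm behind it (ctrl.tcp_to_grasp is the distance from the TCP to the grasp point, in m); z points along the fingers, y is the line along which they close (so a half turn about z gives the same grasp; the last joint's range is limited). The gripper opens to 88 mm and grips with 3 to 60 N. Pads are 18 mm wide; open, the fingers measure 123 mm over their backs; the gripper's body (75 mm by 187 mm) begins 45 mm behind the grasp point.
Start: joints at [1.108, 0.381, 1.297, -0, 1.464, -0.215], TCP at [0.135, 0.533, 0.239] pointing down, gripper open.
Joint ranges: [-3.11, 3.11], [-0.89, 2.33], [0.22, 2.48], [-1.42, 4.56], [0.17, 2.85], [-2.88, 2.88]. Speed limits (rad/s): [2.39, 2.39, 3.14, 3.14, 3.14, 3.14].

### API

Orientations are given as a unit quaternion [w, x, y, z].
In Python, from workcell import observe, imaging, ctrl gives the robot as it stands.
- The arm moves only by the shell command python3 -m handwheel 'ROWS' [FORCE]. ROWS is JSON, one flat list of numbers, 7 for each row, row after row: the shift along the tool's x, y, z normalised to -1 to 1, where 1 is 5 cm, then the turn, a rotation vector about the tool's x, y, z normalised to -1 to 1, where 1 is 0.1 rad, then the opening, from 0 (shut) to 1 (fully open). In form: [dx, dy, dz, wx, wy, wz, jaw, dx, dy, dz, wx, wy, wz, jaw, ...]. A call has exactly 10 rows; each row shifts and turns the commanded pose from where the row before left it, along the tool's axes as they then stand; what a row does not reach is not made up. A row lasts 1/10 s, in which the tool goes at most 50 mm and 8.59 degrees, less where a joint would pass 70% of its speed; a pose out of reach is approached as far as the arm can. A call with a number of a shift or a turn outside -1 to 1 is refused whole. A call with a gripper value outside its range is refused whole. The fingers move at their own pace and stop on an object; FORCE is the grip in N (left out, the last holds). Time passes only in rows, so rows that do not move let the fingers close, or fill a call up. It gives the time, the measured TCP pose, the force, the opening and the grip force at its end, in the units of the state.
- observe(): the state, without advancing time (a new reading comes with each control period).
- imaging.grab_frame(name): name is "scene" or "top" or "wrist"; returns a dict with "img" (384x512x3 uint8, red, green, blue), "mtx" (3x3 intrinsics, pixels), "position" and "orientation" of the camera in the world; the wrist camera has in their place "hand_eye" (4x4, takes a point from camera to tool coordinates, whose origin is the TCP and whose axes are the flange's). Camera axes: x right, y down, z forward; pixel columns grow to the right and rows downward; lengths in m; the calibration is good to about 2 mm. A picture is of the moment at which its call begins: read the wrist's pose just before it. There is no depth.
- ctrl.job_done(): hands the job in; it is judged then, once.
The state is a dict: "time_s": time; "joint_positions": joint angles; "joint_velocities": joint speeds; "effort": joint torques, N m; "tcp_pos": TCP position; "ee_rot": TCP orientation; "contact_force": force on the tool from outside, world axes, zero at the start; "wrist_torque": the same for the moment, N m; "opening": finger opening in m; "grip_force": force on a finger pad.
Only numpy, scipy, OpenCV 4.12 (cv2) and the standard library are available. Lean on these libraries where they do the work, as an engineer would, in place of code of your own. Each camera call takes 0.05 s, during which the arm holds its last target. There are 200 camera calls.

## Working session

There is one attempt and no reset: what is moved stays moved. The work goes in short steps, Python scripts to look and compute and a shell command to move; the robot and the scene stay as the last step left them, time stands still between calls to the robot, and variables do not carry over. Pictures are saved under pics/ and viewed, at most 10 in all, crops included, and the job is handed in when it is done.

```bash
mkdir -p pics; cat > h.py <<'E'
import numpy as np, cv2
from scipy.spatial.transform import Rotation as R
from workcell import observe, imaging, ctrl
def q2R(q): return R.from_quat([q[1],q[2],q[3],q[0]]).as_matrix()
def grab(name,save=None):
    s=observe(); f=imaging.grab_frame(name)
    if name=="wrist":
        T=np.array(f["hand_eye"]); Rt=q2R(s["ee_rot"])
        f["R"]=Rt@T[:3,:3]; f["t"]=Rt@T[:3,3]+np.array(s["tcp_pos"])
    else:
        f["R"]=q2R(f["orientation"]); f["t"]=np.array(f["position"])
    if save: cv2.imwrite(save,f["img"][:,:,::-1])
    return f
def ray(f,u,v):
    d=f["R"]@np.linalg.inv(np.array(f["mtx"]))@np.array([u,v,1.]); return f["t"],d/np.linalg.norm(d)
def onz(f,u,v,z):
    o,d=ray(f,u,v); return o+d*(z-o[2])/d[2]
def tri(f1,p1,f2,p2):
    a,b=ray(f1,*p1);c,d=ray(f2,*p2)
    s=np.linalg.lstsq(np.c_[b,-d],c-a,rcond=None)[0]
    P,Q=a+s[0]*b,c+s[1]*d; return (P+Q)/2,np.linalg.norm(P-Q)
def proj(f,P):
    p=np.array(f["mtx"])@f["R"].T@(np.array(P)-f["t"]); return p[:2]/p[2]
E
python3 - <<'E'
from h import *
s=observe(); print(s["time_s"],s["tcp_pos"],s["ee_rot"],s["opening"])
for n in("scene","top"):
    f=grab(n,f"pics/{n}0.png"); print(n,f["t"],f["R"].round(3).tolist(),np.array(f["mtx"]).tolist())
E
```

```text
0.0 [0.13475394 0.53295861 0.2381553 ] [-2.37955979e-04  1.23566061e-01  9.92336100e-01 -6.60862345e-04] 0.0881989571500929
scene [ 1.20530838 -0.7310673   0.744395  ] [[0.739, 0.378, -0.558], [0.673, -0.387, 0.63], [0.022, -0.841, -0.54]] [[442.6618175237313, 0.0, 249.13636507061165], [0.0, 442.6618175237313, 188.6646591057617], [0.0, 0.0, 1.0]]
top [ 3.58318973e-01 -8.90237150e-04  1.22413904e+00] [[0.01, -0.984, 0.176], [-1.0, -0.01, 0.001], [0.001, -0.176, -0.984]] [[418.3361000691458, 0.0, 257.7437670840838], [0.0, 418.3361000691458, 190.3580628879021], [0.0, 0.0, 1.0]]
```

View pics/scene0.png

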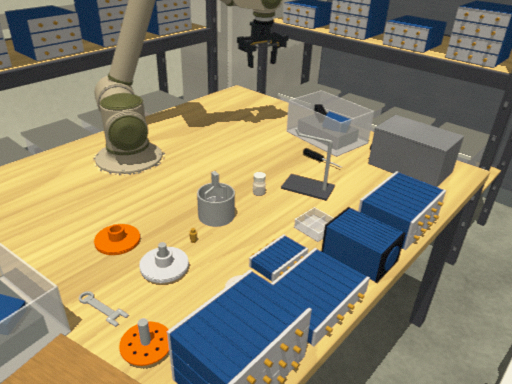

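View pics/top0.png

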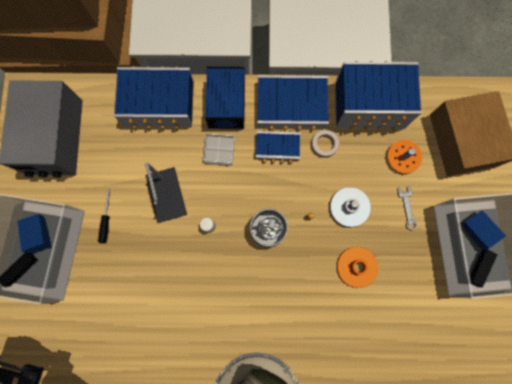

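The scene view shows the tin with tab at (216,205), the white lids at (163,262) and the hook at (312,180). In the top view these are at (268,229), (350,207) and (165,190). I'll enlarge these areas in one composite.

```bash
python3 - <<'E'
from h import *
S=cv2.imread("pics/scene0.png");T=cv2.imread("pics/top0.png")
def c(I,x,y,w=66,h=70): return cv2.resize(I[y:y+h,x:x+w],None,fx=4,fy=4,interpolation=cv2.INTER_CUBIC)
a=np.hstack([c(S,280,130),c(S,186,165),c(S,132,228)]);b=np.hstack([c(T,135,155),c(T,238,195),c(T,318,172)])
cv2.imwrite("pics/comp.png",np.vstack([a,b]))
E
```

```text
(no output)
```

View pics/comp.png

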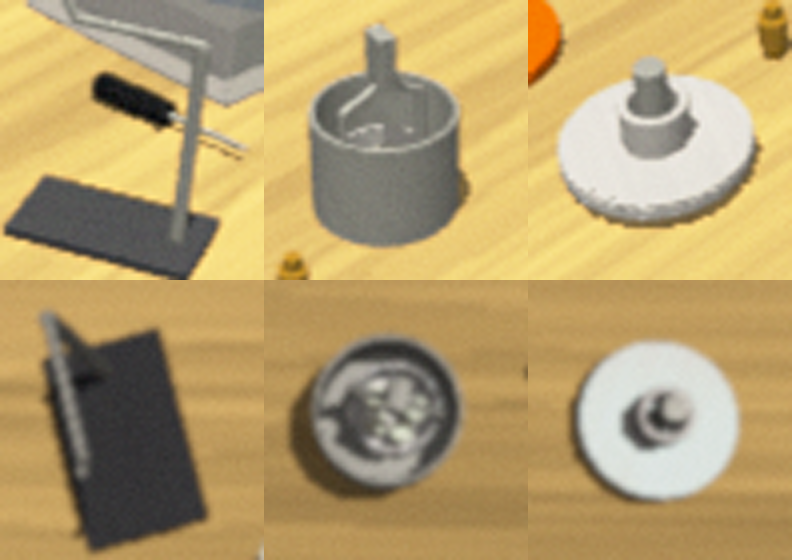

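The composite shows: rod/post junction at top (147,164) and scene (332,141); rod bend at top (156,203) and scene (300,135); tab top at scene (215,173); stem top at scene (162.5,244) and top (352.5,204).

```bash
python3 - <<'E'
from h import *
S=grab("scene");T=grab("top")
for n,a,b in (("junction",(331.7,141.2),(147,164)),("bend",(300,135),(155.8,203)),("stemtop",(162.5,244),(353,204)),("tinrim",(215.5,193),(268,229))):
    print(n,tri(S,a,T,b))
print("hook at .175",onz(T,147,164,.175),onz(T,155.8,203,.175))
print("tin .08",onz(T,268,229,.08),onz(S,214.8,193,.08)); print("tabtop z.145",onz(S,214.8,173,.145)); print("lid disc z .022",onz(T,350,207,.022))
s=observe();print(q2R(s["ee_rot"]).round(3)); f=grab("wrist","pics/w0.png");print(np.array(f["hand_eye"]).round(3),f["mtx"])
E
```

```text
junction (array([0.61444643, 0.28796577, 0.17317591]), np.float64(0.0037193299079680605))
bend (array([0.51590501, 0.26338355, 0.16711476]), np.float64(0.00927304184498638))
stemtop (array([ 0.52833028, -0.26548876,  0.07280081]), np.float64(0.0014354710250434179))
tinrim (array([ 0.4577944 , -0.02824657,  0.0713275 ]), np.float64(0.0020677238255185186))
hook at .175 [0.61251366 0.28616702 0.175     ] [0.51125375 0.25814211 0.175     ]
tin .08 [ 0.45635886 -0.0288038   0.08      ] [ 0.4666978  -0.03783132  0.08      ]
tabtop z.145 [ 0.46952721 -0.03877876  0.145     ]
lid disc z .022 [ 0.52741336 -0.26759926  0.022     ]
[[-0.969  0.245 -0.   ]
 [ 0.245  0.969 -0.001]
 [ 0.    -0.001 -1.   ]]
[[ 0.001 -0.964 -0.267  0.068]
 [ 1.     0.001 -0.001  0.001]
 [ 0.001 -0.267  0.964 -0.146]
 [ 0.     0.     0.     1.   ]] [[274.70727076   0.         253.32906765]
 [  0.         274.70727076 191.04711358]
 [  0.           0.           1.        ]]
```

```bash
M='[-0.434,-0.471,-0.09,0,0,0,1,-0.434,-0.471,-0.09,0,0,0,1,-0.434,-0.471,-0.09,0,0,0,1,-0.434,-0.471,-0.09,0,0,0,1,-0.434,-0.471,-0.09,0,0,0,1,-0.434,-0.471,-0.09,0,0,0,1,-0.434,-0.471,-0.09,0,0,0,1,-0.434,-0.471,-0.09,0,0,0,1,-0.434,-0.471,-0.09,0,0,0,1,-0.434,-0.471,-0.09,0,0,0,1]'; unset M
python3 -m handwheel '[-0.434,-0.471,-0.09,0,0,0,1,-0.434,-0.471,-0.09,0,0,0,1,-0.434,-0.471,-0.09,0,0,0,1,-0.434,-0.471,-0.09,0,0,0,1,-0.434,-0.471,-0.09,0,0,0,1,-0.434,-0.471,-0.09,0,0,0,1,-0.434,-0.471,-0.09,0,0,0,1,-0.434,-0.471,-0.09,0,0,0,1,-0.434,-0.471,-0.09,0,0,0,1,-0.434,-0.471,-0.09,0,0,0,1]'
python3 -m handwheel '[-0.434,-0.471,-0.09,0,0,0,1,-0.434,-0.471,-0.09,0,0,0,1,-0.434,-0.471,-0.09,0,0,0,1,-0.434,-0.471,-0.09,0,0,0,1,-0.434,-0.471,-0.09,0,0,0,1,-0.434,-0.471,-0.09,0,0,0,1,-0.434,-0.471,-0.09,0,0,0,1,-0.434,-0.471,-0.09,0,0,0,1,-0.434,-0.471,-0.09,0,0,0,1,0,0,0,0,0,0,1]'
python3 - <<'E'
from h import *
f=grab("wrist","pics/w1.png");s=observe();print(s["tcp_pos"],q2R(s["ee_rot"]).round(3).tolist())
E
```

```text
time_s: 1.25
tcp_pos: [0.2878, 0.2505, 0.284]
ee_rot: [0.0, 0.124, 0.992, 0.0]
contact_force: [0.7, 1.2, 0.0]
opening: 0.0882
grip_force: 0.0
time_s: 2.25
tcp_pos: [0.4262, -0.0042, 0.3241]
ee_rot: [0.0, 0.125, 0.992, -0.0]
contact_force: [-0.3, -0.2, 0.1]
opening: 0.0884
grip_force: 0.0
[ 0.42527093 -0.00274241  0.32395636] [[-0.969, 0.248, -0.001], [0.248, 0.969, 0.0], [0.001, 0.0, -1.0]]
```

View pics/w1.png

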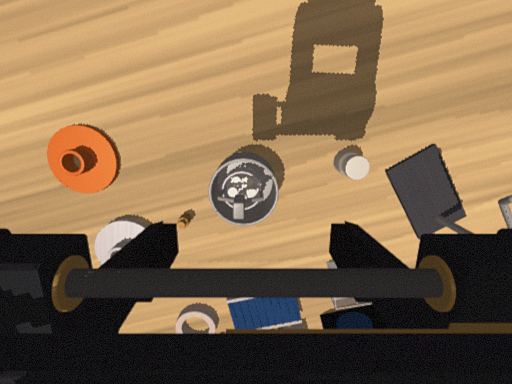

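Wrist view shows the tin at (243,191) with the tab near (239,208), and the hook base at the right around (427,190). Next I'll enlarge the tin.

```bash
python3 - <<'E'
import cv2
I=cv2.imread("pics/w1.png");cv2.imwrite("pics/w1c.png",cv2.resize(I[145:230,203:283],None,fx=7,fy=7,interpolation=cv2.INTER_CUBIC))
E
```

```text
(no output)
```

View pics/w1c.png

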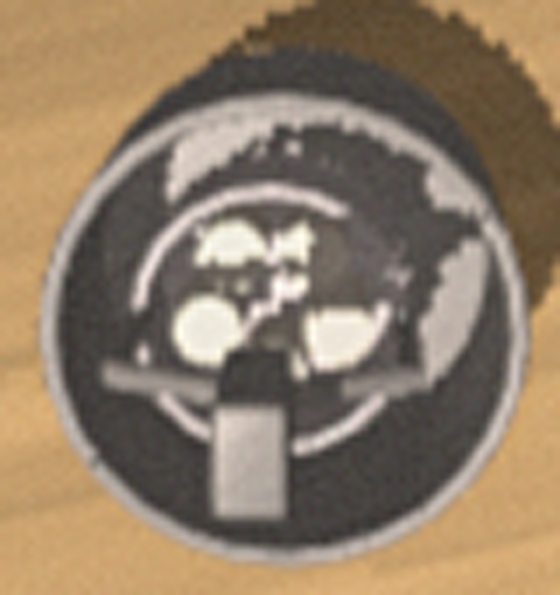

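The tab's top face is centred at (238.7,210.9) and square to the image, so it's aligned with the tool. The rim centre is at (243.7,191.7).

```bash
python3 - <<'E'
from h import *
f=grab("wrist");s=observe();t=np.array(s["tcp_pos"]);Rt=q2R(s["ee_rot"])
tab=onz(f,238.7,210.9,.145);tin=onz(f,243.7,191.7,.08);print("tab",tab,"tin",tin,"rim diam px->",np.linalg.norm(onz(f,209,191,.08)-onz(f,278.4,191,.08)), t)
S=grab("scene");print(proj(S,tab),proj(S,tin))
print("tool delta to (tab,z=.25)",Rt.T@(np.r_[tab[:2],.25]-t))
E
```

```text
tab [ 0.4670577  -0.03153443  0.145     ] tin [ 0.46141264 -0.02589438  0.08      ] rim diam px-> 0.10231165882280212 [ 0.42470752 -0.00181126  0.32397737]
[216.12242329 171.67377011] [216.59686545 190.55965065]
tool delta to (tab,z=.25) [-0.04842703 -0.0183868   0.07393513]
```

```bash
python3 -m handwheel '[-0.121,-0.046,0.185,0,0,0,1,-0.121,-0.046,0.185,0,0,0,1,-0.121,-0.046,0.185,0,0,0,1,-0.121,-0.046,0.185,0,0,0,1,-0.121,-0.046,0.185,0,0,0,1,-0.121,-0.046,0.185,0,0,0,1,-0.121,-0.046,0.185,0,0,0,1,-0.121,-0.046,0.185,0,0,0,1,0,0,0,0,0,0,1,0,0,0,0,0,0,1]'
python3 - <<'E'
from h import *
f=grab("wrist");s=observe();t=np.array(s["tcp_pos"])
print(t)
p=proj(f,[.467,-.0315,.145]);print(p)
x,y=int(p[0])-50,int(p[1])-50
cv2.imwrite("pics/w2c.png",cv2.resize(f["img"][y:y+100,x:x+100,::-1],None,fx=6,fy=6,interpolation=cv2.INTER_CUBIC)); print(x,y)
E
```

```text
time_s: 3.4
tcp_pos: [0.4673, -0.0315, 0.2502]
ee_rot: [-0.0, 0.124, 0.992, 0.0]
contact_force: [0.2, -0.5, 0.7]
opening: 0.0879
grip_force: 0.0
[ 0.46728884 -0.03140585  0.25049114]
[252.35838562 189.29674697]
202 139
```

View pics/w2c.png

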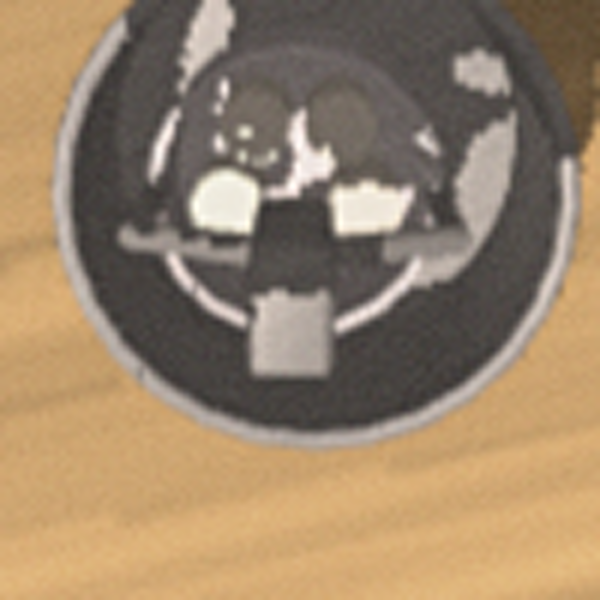

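The crop shows the tab at (250.5,191), half of it in the gripper's shadow. That is within 2 mm of the prediction, and yaw is aligned. I'll descend and grip.

```bash
python3 -m handwheel '[-0.02,-0.024,0.28,0,0,0,1,0,0,0.35,0,0,0,1,0,0,0.4,0,0,0,1,0,0,0.4,0,0,0,1,0,0,0.4,0,0,0,1,0,0,0.35,0,0,0,1,0,0,0.35,0,0,0,1,0,0,0.2,0,0,0,1,0,0,0.08,0,0,0,1,0,0,0,0,0,0,1]'
python3 -m handwheel '[0,0,0,0,0,0,0,0,0,0,0,0,0,0,0,0,0,0,0,0,0,0,0,0,0,0,0,0,0,0,0,0,0,0,0,0,0,0,0,0,0,0,0,0,0,0,0,0,0,0,0,0,0,0,0,0,0,0,0,0,0,0,0,0,0,0,0,0,0,0]' 30
```

```text
time_s: 4.45
tcp_pos: [0.4681, -0.0329, 0.1099]
ee_rot: [0.0, 0.124, 0.992, -0.0]
contact_force: [0.2, 0.2, -0.3]
opening: 0.0881
grip_force: 0.0
time_s: 5.45
tcp_pos: [0.4679, -0.0328, 0.1097]
ee_rot: [-0.0, 0.124, 0.992, -0.0]
contact_force: [0.1, 0.8, -1.4]
opening: 0.0137
grip_force: 29.8
```

```bash
python3 -m handwheel '[0,0,-0.1,0,0,0,0,0,0,-0.2,0,0,0,0,0,0,-0.3,0,0,0,0,0,0,-0.35,0,0,0,0,0,0,-0.35,0,0,0,0,0,0,-0.35,0,0,0,0,0,0,-0.35,0,0,0,0,0,0,-0.35,0,0,0,0,0,0,-0.25,0,0,0,0,0,0,0,0,0,0,0]'
python3 - <<'E'
from h import *
s=observe();Rt=q2R(s["ee_rot"]);t=np.array(s["tcp_pos"]);print(s["joint_positions"],s["opening"])
print(Rt.T@(np.array([.445,.240,t[2]])-t), np.degrees(np.arctan2(Rt[1,0],Rt[0,0])))
E
```

```text
time_s: 6.45
tcp_pos: [0.4684, -0.0329, 0.2418]
ee_rot: [0.002, 0.124, 0.992, -0.0]
contact_force: [0.4, -0.2, -1.0]
opening: 0.0136
grip_force: 29.9
[-3.23142634e-01  2.35251337e-01  1.50463491e+00  1.50277996e-05
  1.39788074e+00 -1.64625930e+00] 0.01361945972483824
[ 0.08959328  0.25887436 -0.00041272] 165.80888439613278
```

```bash
python3 -m handwheel '[0.1,0.25,0,0,0,0,0,0.19,0.55,0,0,0,0,0,0.2,0.58,0,0,0,0,0,0.2,0.58,0,0,0,0,0,0.2,0.58,0,0,0,0,0,0.2,0.58,0,0,0,0,0,0.2,0.58,0,0,0,0,0,0.2,0.58,0,0,0,0,0,0.2,0.6,0,0,0,0,0,0.1,0.3,0,0,0,0,0]'
python3 -m handwheel '[0,0,0,0,0,-0.5,0,0,0,0,0,0,-0.6,0,0,0,0,0,0,-0.6,0,0,0,0,0,0,-0.6,0,0,0,0,0,0,-0.6,0,0,0,0,0,0,-0.6,0,0,0,0,0,0,-0.6,0,0,0,0,0,0,-0.6,0,0,0,0,0,0,-0.5,0,0,0,0,0,0,0,0]'
python3 - <<'E'
from h import *
f=grab("wrist","pics/w3.png");grab("top","pics/t3.png");grab("scene","pics/s3.png")
s=observe();Rt=q2R(s["ee_rot"]);print(np.degrees(np.arctan2(Rt[1,0],Rt[0,0])))
T=cv2.imread("pics/t3.png");S=cv2.imread("pics/s3.png")
a=cv2.imread("pics/w3.png")
b=cv2.resize(T[140:230,110:230],(400,300),interpolation=cv2.INTER_CUBIC);c=cv2.resize(S[80:200,220:380],(400,300),interpolation=cv2.INTER_CUBIC)
cv2.imwrite("pics/c3.png",np.vstack([np.hstack([cv2.resize(a,(400,300)),np.zeros((300,400,3),np.uint8)]),np.hstack([b,c])]))
E
```

```text
time_s: 7.45
tcp_pos: [0.4432, 0.2429, 0.2389]
ee_rot: [-0.001, 0.123, 0.992, -0.0]
contact_force: [0.5, -0.0, -0.5]
opening: 0.0138
grip_force: 29.9
time_s: 8.45
tcp_pos: [0.4438, 0.2407, 0.239]
ee_rot: [-0.001, -0.136, 0.991, -0.0]
contact_force: [0.8, -0.1, -1.6]
opening: 0.0137
grip_force: 29.9
-164.45710628579863
```

View pics/c3.png

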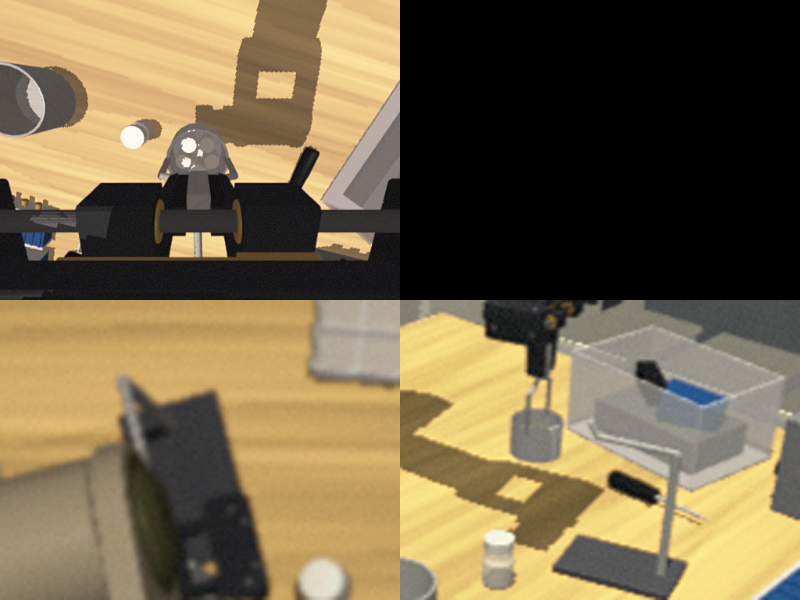

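Wrist view: the rod appears between the fingers at about full-frame u≈253, v 297–329, parallel to the tool x. Scene view: basket held upright, rod tip at (297,133) and junction at (331,142). Next I'll measure the rod's lateral line.

```bash
python3 - <<'E'
from h import *
f=grab("wrist");s=observe();Rt=q2R(s["ee_rot"]);t=np.array(s["tcp_pos"])
g=f["img"].astype(int)
hsv=cv2.cvtColor(f["img"],cv2.COLOR_RGB2HSV)
for v in range(296,330,4):
    r=[u for u in range(225,280) if hsv[v,u,1]<45 and hsv[v,u,2]>110]
    if r:
        u=(r[0]+r[-1])/2; P=onz(f,u,v,.177); print(v,r[0],r[-1],P.round(4),(Rt.T@(P-t)).round(4))
S=grab("scene");T=grab("top")
for p in((331.4,141.6),(300.5,134.8)): print("S",onz(S,*p,.176).round(4))
for n,p in(("seat",[.5527,.2696,.179]),): print(n,(Rt.T@(np.array(p)-t)).round(4))
# hand-eye check: tab / pads lateral offset: where does the TCP/grasp project
print(proj(f,t),proj(f,t-Rt[:,2]*.019))
E
```

```text
300 249 256 [0.5308 0.2646 0.177 ] [-0.0898  0.0001  0.0624]
304 249 256 [0.5348 0.2657 0.177 ] [-0.0939  0.0001  0.0624]
308 249 256 [0.5388 0.2668 0.177 ] [-0.0981  0.0001  0.0624]
312 249 256 [0.5429 0.2679 0.177 ] [-1.023e-01  1.000e-04  6.240e-02]
316 249 256 [0.547  0.2691 0.177 ] [-1.066e-01  1.000e-04  6.240e-02]
320 250 256 [0.551  0.2707 0.177 ] [-0.1109  0.0005  0.0624]
324 250 256 [0.5552 0.2718 0.177 ] [-0.1152  0.0005  0.0624]
328 250 257 [0.5593 0.2734 0.177 ] [-0.1196  0.001   0.0624]
S [0.6189 0.2824 0.176 ]
S [0.5286 0.2552 0.176 ]
seat [-0.1122 -0.001   0.0604]
[251.89219088 236.73575936] [251.65588447 252.55269079]
```

```bash
python3 -m handwheel '[0,0,0.24,0,0,0,0,0,0,0.24,0,0,0,0,-0.15,0,0,0,0,0,0,-0.3,0,0,0,0,0,0,-0.35,0,0,0,0,0,0,-0.35,0,0,0,0,0,0,-0.35,0,0,0,0,0,0,-0.35,0,0,0,0,0,0,-0.3,0,0,0,0,0,0,-0.11,0,0,0,0,0,0]'
python3 - <<'E'
from h import *
f=grab("wrist","pics/w4.png");S=grab("scene","pics/s4.png")
cv2.imwrite("pics/c4.png",np.hstack([cv2.resize(S["img"][70:200,260:380,::-1],(360,390),interpolation=cv2.INTER_CUBIC),cv2.resize(f["img"][150:330,160:360,::-1],(400,390))]))
E
```

```text
time_s: 9.75
tcp_pos: [0.555, 0.2708, 0.2158]
ee_rot: [0.0, -0.135, 0.991, 0.0]
contact_force: [0.2, -0.1, -1.4]
opening: 0.0138
grip_force: 29.9
```

View pics/c4.png

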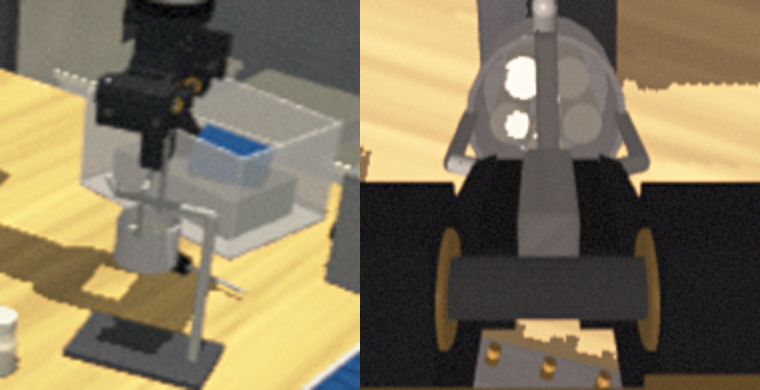

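The rod runs over the cup and under the bail, centred below the tab. Now I'll lower it.

```bash
python3 -m handwheel '[0,0,0.1,0,0,0,0,0,0,0.1,0,0,0,0,0,0,0.1,0,0,0,0,0,0,0.1,0,0,0,0,0,0,0.06,0,0,0,0,0,0,0.04,0,0,0,0,0,0,0.03,0,0,0,0,0,0,0,0,0,0,0,0,0,0,0,0,0,0,0,0,0,0,0,0,0]'
```

```text
time_s: 10.85
tcp_pos: [0.5536, 0.2706, 0.1894]
ee_rot: [0.0, -0.136, 0.991, 0.0]
contact_force: [0.5, 0.1, -2.0]
opening: 0.0139
grip_force: 29.9
```

```bash
python3 -m handwheel '[0,0,0.03,0,0,0,0,0,0,0.02,0,0,0,0,0,0,0.02,0,0,0,0,0,0,0,0,0,0,0,0,0,0,0,0,0,0,0,0,0,0,0,0,0,0,0,0,0,0,0,0,0,0,0,0,0,0,0,0,0,0,0,0,0,0,0,0,0,0,0,0,0]'
```

```text
time_s: 11.85
tcp_pos: [0.5537, 0.2707, 0.1866]
ee_rot: [0.001, -0.136, 0.991, 0.0]
contact_force: [-2.2, -0.8, 5.8]
opening: 0.014
grip_force: 29.9
```

```bash
python3 -m handwheel '[0,0,-0.01,0,0,0,0,0,0,0,0,0,0,0.2,0,0,0,0,0,0,0.25,0,0,0,0,0,0,0.3,0,0,0,0,0,0,0.4,0,0,0,0,0,0,0.5,0,0,0,0,0,0,0.6,0,0,0,0,0,0,0.6,0,0,0,0,0,0,0.6,0,0,0,0,0,0,0.6]'
python3 -m handwheel '[0,0,-0.2,0,0,0,0.6,0,0,-0.3,0,0,0,0.6,0,0,-0.3,0,0,0,0.6,0,0,-0.3,0,0,0,0.6,0,0,-0.3,0,0,0,0.6,0,0,-0.3,0,0,0,0.6,0,0,-0.3,0,0,0,0.6,0,0,-0.3,0,0,0,0.6,0,0,-0.2,0,0,0,0.6,0,0,0,0,0,0,0.6]'
python3 - <<'E'
from h import *
f=grab("wrist","pics/w5.png");S=grab("scene","pics/s5.png");s=observe()
cv2.imwrite("pics/c5.png",np.hstack([cv2.resize(S["img"][70:200,260:380,::-1],(360,390),interpolation=cv2.INTER_CUBIC),cv2.resize(f["img"][100:330,140:370,::-1],(390,390))]))
Rt=q2R(s["ee_rot"]);t=np.array(s["tcp_pos"]);print(t,(Rt.T@(np.array([.515,-.24,.30])-t)).round(4),s["joint_positions"])
E
```

```text
time_s: 12.85
tcp_pos: [0.5535, 0.2706, 0.1863]
ee_rot: [0.0, -0.136, 0.991, 0.0]
contact_force: [0.5, -0.5, -0.8]
opening: 0.0527
grip_force: 0.0
time_s: 13.85
tcp_pos: [0.5538, 0.2707, 0.313]
ee_rot: [0.002, -0.136, 0.991, 0.0]
contact_force: [0.3, -0.6, -0.6]
opening: 0.0527
grip_force: 0.0
[0.5534244  0.27052658 0.31096718] [ 0.1742 -0.4814  0.011 ] [ 2.62748003e-01  4.68229319e-01  9.49612766e-01 -7.03310701e-06
  1.72414362e+00 -1.58019294e+00]
```

View pics/c5.png

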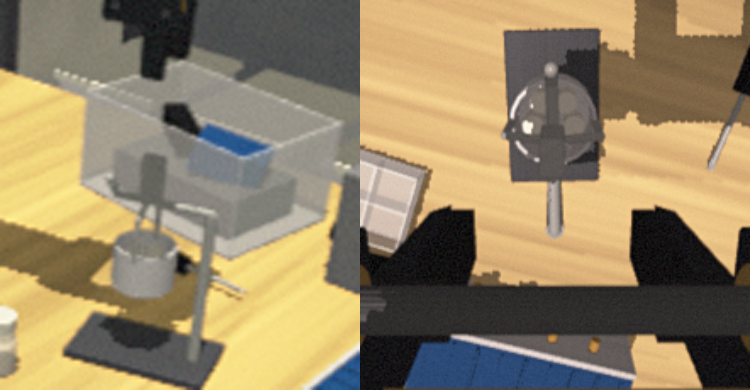

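The basket hangs level on the rod and is released. On to the lids.

```bash
python3 -m handwheel '[0.15,-0.35,0,0,0,0,0.8,0.249,-0.688,0,0,0,0,0.8,0.249,-0.688,0,0,0,0,0.8,0.249,-0.688,0,0,0,0,0.8,0.249,-0.688,0,0,0,0,0.8,0.249,-0.688,0,0,0,0,0.8,0.249,-0.688,0,0,0,0,0.8,0.249,-0.688,0,0,0,0,0.8,0.249,-0.688,0,0,0,0,0.8,0.249,-0.688,0,0,0,0,0.8]'
python3 -m handwheel '[0.249,-0.688,0,0,0,0,0.8,0.249,-0.688,0,0,0,0,0.8,0.249,-0.688,0,0,0,0,0.8,0.249,-0.688,0,0,0,0,0.8,0.1,-0.344,0,0,0,0.5,0.8,0,0,0,0,0,1,0.8,0,0,0,0,0,1,0.8,0,0,0,0,0,1,0.8,0,0,0,0,0,0.5,0.8,0,0,0,0,0,0,0.8]'
python3 - <<'E'
from h import *
f=grab("wrist","pics/w6.png");s=observe()
m=cv2.inRange(cv2.cvtColor(f["img"],cv2.COLOR_RGB2HSV),(0,0,150),(179,40,255))
m[225:]=0
for c in cv2.findContours(m,cv2.RETR_EXTERNAL,cv2.CHAIN_APPROX_NONE)[0]:
    if cv2.contourArea(c)>300: print(cv2.boundingRect(c),cv2.contourArea(c),cv2.fitEllipse(cv2.convexHull(c)))
print(s["tcp_pos"],s["joint_positions"],proj(f,[.528,-.266,.076]),proj(f,[.528,-.266,.022]))
cv2.imwrite("pics/w6c.png",cv2.resize(f["img"][:,:,::-1],(768,576)))
E
```

```text
time_s: 14.95
tcp_pos: [0.5257, -0.078, 0.3105]
ee_rot: [-0.001, -0.136, 0.991, 0.0]
contact_force: [0.1, 0.3, 0.4]
opening: 0.0703
grip_force: 0.0
time_s: 15.95
tcp_pos: [0.5152, -0.2399, 0.3108]
ee_rot: [-0.0, 0.065, 0.998, 0.0]
contact_force: [0.3, -0.8, 0.5]
opening: 0.0701
grip_force: 0.0
(116, 146, 44, 73) 688.5 ((137.30645751953125, 184.11178588867188), (24.736024856567383, 87.91277313232422), 156.8958740234375)
(202, 135, 71, 70) 3675.0 ((237.27267456054688, 169.8719024658203), (69.67442321777344, 70.9892349243164), 115.54768371582031)
(46, 116, 47, 85) 1198.0 ((62.67318344116211, 163.87371826171875), (59.2814826965332, 86.7574462890625), 169.5289306640625)
(377, 84, 36, 50) 956.0 ((396.3551330566406, 111.22161102294922), (26.971141815185547, 54.521488189697266), 23.619131088256836)
[ 0.51521667 -0.23995822  0.31082951] [-6.44144809e-01  3.75997956e-01  1.09845033e+00  8.59404571e-05
  1.66807380e+00 -2.08770824e+00] [235.65778533 176.66681286] [237.75617453 169.43119928]
```

View pics/w6c.png

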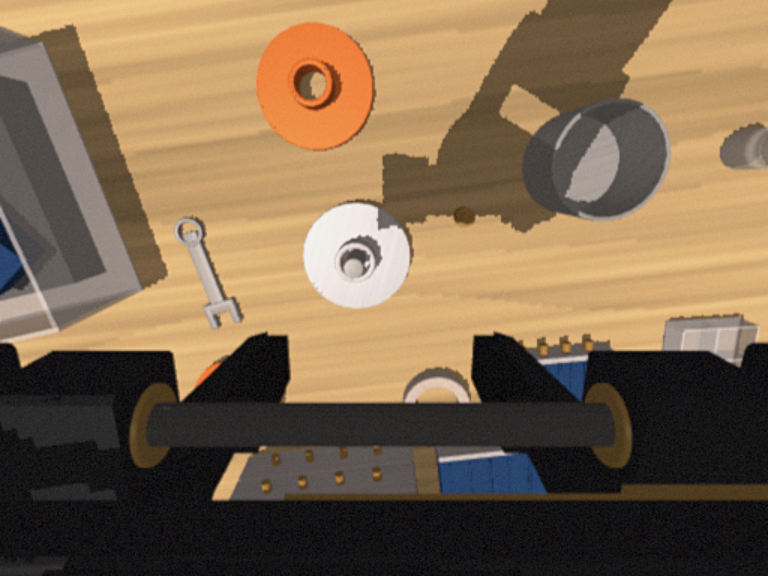

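The nested lids are centred at (237,170), matching the projection of the earlier estimate to under 1 px.

```bash
python3 - <<'E'
from h import *
f=grab("wrist");s=observe();Rt=q2R(s["ee_rot"]);t=np.array(s["tcp_pos"])
P=onz(f,237.3,169.9,.022);print(P,(Rt.T@(np.r_[P[:2],.053]-t)).round(4))
g=cv2.cvtColor(f["img"],cv2.COLOR_RGB2GRAY)[160:190,222:250]
print("stem top px (238,176)",onz(f,237,176,.076))
E
```

```text
[ 0.52876107 -0.26695576  0.022     ] [-0.017  -0.0251  0.2579]
stem top px (238,176) [ 0.52737509 -0.26408434  0.076     ]
```

```bash
python3 -m handwheel '[-0.06,-0.1,0.2,0,0,0,0.8,-0.07,-0.1,0.4,0,0,0,0.8,-0.07,-0.1,0.4,0,0,0,0.8,-0.07,-0.1,0.4,0,0,0,0.8,-0.07,-0.1,0.4,0,0,0,0.8,0,0,0.4,0,0,0,0.8,0,0,0.4,0,0,0,0.8,0,0,0.4,0,0,0,0.8,0,0,0.3,0,0,0,0.8,0,0,0,0,0,0,0.8]'
python3 - <<'E'
from h import *
f=grab("wrist","pics/w7.png");s=observe();Rt=q2R(s["ee_rot"]);t=np.array(s["tcp_pos"])
m=cv2.inRange(cv2.cvtColor(f["img"],cv2.COLOR_RGB2HSV),(0,0,150),(179,40,255)); m[225:]=0
for c in cv2.findContours(m,cv2.RETR_EXTERNAL,cv2.CHAIN_APPROX_NONE)[0]:
    if cv2.contourArea(c)>3000:
        e=cv2.fitEllipse(cv2.convexHull(c));print(cv2.boundingRect(c),e);P=onz(f,*e[0],.022);print(P,(Rt.T@(P-t)).round(4))
print(t,proj(f,[.5285,-.2665,.076]),proj(f,[.5285,-.2665,.022]))
E
```

```text
time_s: 17.05
tcp_pos: [0.528, -0.2669, 0.1436]
ee_rot: [-0.002, 0.064, 0.998, 0.001]
contact_force: [0.0, 0.3, 0.5]
opening: 0.0705
grip_force: 0.0
[ 0.5285203  -0.26729838  0.14510476] [252.70414656 202.4013109 ] [252.74929573 186.1709096 ]
```

View pics/w7.png

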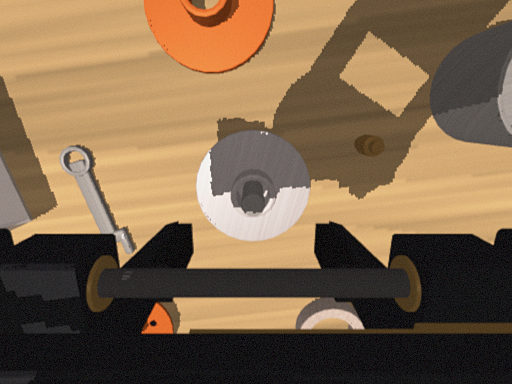

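The disc spans u 197–311 and v 129–241, so its centre is (254,185), within 1.3 px of the prediction. The picture allowance is used up, so from here I'll work from numbers only.

```bash
python3 -m handwheel '[0,0.02,0.2,0,0,0,0.8,0,0,0.3,0,0,0,0.8,0,0,0.3,0,0,0,0.8,0,0,0.3,0,0,0,0.8,0,0,0.3,0,0,0,0.8,0,0,0.2,0,0,0,0.8,0,0,0.14,0,0,0,0.8,0,0,0.08,0,0,0,0.8,0,0,0,0,0,0,0.8,0,0,0,0,0,0,0.8]'
python3 -m handwheel '[0,0,0,0,0,0,0.4,0,0,0,0,0,0,0.25,0,0,0,0,0,0,0.2,0,0,0,0,0,0,0.1,0,0,0,0,0,0,0,0,0,0,0,0,0,0,0,0,0,0,0,0,0,0,0,0,0,0,0,0,0,0,0,0,0,0,0,0,0,0,0,0,0,0]' 55
```

```text
time_s: 18.1
tcp_pos: [0.5292, -0.2666, 0.0557]
ee_rot: [0.0, 0.064, 0.998, -0.0]
contact_force: [0.6, 0.3, -0.3]
opening: 0.0705
grip_force: 0.0
time_s: 19.1
tcp_pos: [0.529, -0.2666, 0.0553]
ee_rot: [0.0, 0.064, 0.998, -0.0]
contact_force: [0.8, -1.2, -0.7]
opening: 0.0186
grip_force: 55.0
```

```bash
python3 -m handwheel '[0,0,-0.04,0,0,0,0,0,0,-0.1,0,0,0,0,0,0,-0.2,0,0,0,0,0,0,-0.3,0,0,0,0,0,0,-0.4,0,0,0,0,0,0,-0.4,0,0,0,0,0,0,-0.4,0,0,0,0,0,0,-0.4,0,0,0,0,0,0,-0.3,0,0,0,0,0,0,0,0,0,0,0]'
python3 - <<'E'
from h import *
from workcell import observe
s=observe();Rt=q2R(s["ee_rot"]);t=np.array(s["tcp_pos"]);f=grab("wrist","pics/w8.png")
I=cv2.cvtColor(f["img"],cv2.COLOR_RGB2HSV);print(t,s["contact_force"],s["wrist_torque"],s["opening"])
m=cv2.inRange(I,(0,0,100),(179,50,255)); 
for c in cv2.findContours(m,cv2.RETR_EXTERNAL,cv2.CHAIN_APPROX_NONE)[0]:
    if cv2.contourArea(c)>400: print(cv2.boundingRect(c),cv2.contourArea(c))
# expected outline of the held disc (top .022 at pick tcp .0553 -> .0333 below tcp)
c=t+Rt[:,2]*.0333
P=np.array([proj(f,c+Rt@np.array([.058*np.cos(a),.058*np.sin(a),0])) for a in np.linspace(0,6.28,73)]);print("exp",P.min(0),P.max(0))
S=grab("scene","pics/s8.png"); print("scene exp centre",proj(S,c)); h=cv2.cvtColor(S["img"],cv2.COLOR_RGB2HSV);m=cv2.inRange(h,(0,0,170),(179,30,255))
for q in cv2.findContours(m,cv2.RETR_EXTERNAL,cv2.CHAIN_APPROX_NONE)[0]:
    if cv2.contourArea(q)>300: print("S",cv2.boundingRect(q),cv2.fitEllipse(cv2.convexHull(q)))
P=np.array([proj(S,c+Rt@np.array([.058*np.cos(a),.058*np.sin(a),0])) for a in np.linspace(0,6.28,73)]);print("exp",P.min(0),P.max(0), cv2.fitEllipse(P.astype(np.float32)))
E
```

```text
time_s: 20.1
tcp_pos: [0.5296, -0.2667, 0.1849]
ee_rot: [0.002, 0.064, 0.998, -0.001]
contact_force: [0.3, -0.7, -3.7]
opening: 0.019
grip_force: 55.0
[ 0.52955986 -0.26673656  0.18492105] [ 0.29674725 -0.71960442 -3.70611769] [ 0.02493496 -0.02679449  0.00188136] 0.018970312931230155
(412, 315, 64, 18) 675.5
(422, 254, 66, 15) 518.0
(236, 241, 36, 28) 770.5
(84, 140, 64, 96) 1542.0
(172, 134, 164, 111) 12069.5
(0, 76, 58, 152) 3700.5
(415, 19, 97, 124) 5283.5
exp [168.54011656 131.36847692] [335.65827923 288.82220394]
scene exp centre [159.78298282 217.26440339]
S (228, 308, 84, 76) ((265.79681396484375, 349.70037841796875), (5.077661037445068, 141.41270446777344), 46.579246520996094)
S (0, 276, 70, 106) ((-4.01121711730957, 329.83209228515625), (100.6775131225586, 156.6221466064453), 69.93557739257812)
S (295, 217, 30, 24) ((311.29718017578125, 227.9946746826172), (23.583484649658203, 30.59624671936035), 95.78650665283203)
S (142, 214, 44, 25) ((164.52883911132812, 226.3180389404297), (18.401866912841797, 46.95585250854492), 67.30414581298828)
exp [133.15791672 202.65194173] [185.94183718 233.39789493] ((159.54637145996094, 218.02430725097656), (30.30726432800293, 53.06471252441406), 83.11873626708984)
```

Both lids are held: 3.7 N carried, and the disc outline agrees. I'll move to where the wrist camera sees the tin beyond the held lids.

```bash
python3 -m handwheel '[-0.02,0.2,-0.2,0,0,0,0,-0.04,0.4,-0.25,0,0,0,0,-0.05,0.55,-0.25,0,0,0,0,-0.05,0.6,-0.25,0,0,0,0,-0.05,0.6,-0.25,0,0,0,0,-0.05,0.6,-0.25,0,0,0,0,-0.05,0.6,-0.25,0,0,0,0,-0.05,0.6,-0.25,0,0,0,0,-0.05,0.4,-0.25,0,0,0,0,-0.02,0.1,-0.1,0,0,0,0]'
python3 - <<'E'
from h import *
imaging.grab_frame("top");s=observe();Rt=q2R(s["ee_rot"]);t=np.array(s["tcp_pos"]);f=grab("wrist","pics/w9.png");print(t)
tin=np.array([.461,-.026,.08]);p=proj(f,tin);print("exp",p)
I=f["img"];h=cv2.cvtColor(I,cv2.COLOR_RGB2HSV)
m=cv2.inRange(h,(0,0,0),(179,60,255));m[125:]=0
m=cv2.morphologyEx(m,cv2.MORPH_OPEN,np.ones((3,3)))
for c in cv2.findContours(m,cv2.RETR_EXTERNAL,cv2.CHAIN_APPROX_NONE)[0]:
    if cv2.contourArea(c)>300: print(cv2.boundingRect(c),cv2.contourArea(c),cv2.fitEllipse(c))
a=np.linspace(0,6.28,73)
# radial edges: darkness profile samples of bright rim ring
g=cv2.cvtColor(I,cv2.COLOR_RGB2GRAY).astype(float);pts=[]
for th in np.linspace(0,2*np.pi,72,endpoint=False):
    rs=np.arange(.040,.064,.0005);q=[proj(f,tin+[r*np.cos(th),r*np.sin(th),0]) for r in rs]
    sv=cv2.remap(h[:,:,1].astype(np.float32),np.float32([q])[:,:,0],np.float32([q])[:,:,1],cv2.INTER_LINEAR)[0]
    gv=cv2.remap(g.astype(np.float32),np.float32([q])[:,:,0],np.float32([q])[:,:,1],cv2.INTER_LINEAR)[0]
    i=int(np.argmax(gv*(sv<60)));pts.append((np.degrees(th),rs[i]*1000,gv[i],sv[i]))
print(np.array(pts)[::3].round(1).tolist())
E
```

```text
time_s: 21.2
tcp_pos: [0.5801, -0.0361, 0.2983]
ee_rot: [0.001, 0.062, 0.998, 0.0]
contact_force: [-0.2, -0.5, -2.6]
opening: 0.0181
grip_force: 55.0
[ 0.58024626 -0.03673807  0.29845761]
exp [249.39463681  71.19005973]
(410, 65, 102, 60) 4046.0 ((460.000732421875, 100.8484115600586), (58.491634368896484, 101.97808837890625), 95.11152648925781)
(353, 50, 45, 35) 1086.5 ((375.42816162109375, 67.37335968017578), (28.98834228515625, 48.1752815246582), 63.59926223754883)
(206, 28, 84, 90) 5807.0 ((247.48898315429688, 72.47447967529297), (83.05996704101562, 89.02107238769531), 177.58782958984375)
[[0.0, 46.0, 109.3, 20.1], [15.0, 52.0, 205.4, 20.3], [30.0, 44.5, 222.2, 21.5], [45.0, 42.0, 218.6, 21.0], [60.0, 48.0, 218.6, 24.1], [75.0, 47.0, 229.0, 19.5], [90.0, 46.5, 226.1, 21.5], [105.0, 45.5, 225.1, 21.0], [120.0, 45.0, 232.4, 18.5], [135.0, 45.0, 232.6, 15.5], [150.0, 44.5, 230.4, 20.7], [165.0, 45.5, 225.8, 17.4], [180.0, 46.5, 222.9, 18.8], [195.0, 47.0, 215.9, 22.8], [210.0, 48.5, 214.0, 20.3], [225.0, 49.0, 209.2, 21.9], [240.0, 50.5, 203.2, 23.2], [255.0, 51.5, 211.3, 22.2], [270.0, 53.0, 216.5, 23.0], [285.0, 53.5, 221.7, 20.2], [300.0, 54.5, 224.2, 24.9], [315.0, 54.5, 225.7, 17.8], [330.0, 54.5, 227.7, 16.1], [345.0, 40.0, 117.8, 21.7]]
```

```bash
cat > ring.py <<'E'
from h import *
def ring(f,c0,R0,it=4):
    h=cv2.cvtColor(f["img"],cv2.COLOR_RGB2HSV);g=cv2.cvtColor(f["img"],cv2.COLOR_RGB2GRAY).astype(np.float32);c=np.array(c0,float);w=.012
    for _ in range(it):
        A=[];b=[]
        for th in np.linspace(0,2*np.pi,120,endpoint=False):
            rs=np.arange(R0-w,R0+w,.0004);q=np.float32([[proj(f,c+[r*np.cos(th),r*np.sin(th),0]) for r in rs]])
            if (q<1).any() or (q[0,:,0]>510).any() or (q[0,:,1]>382).any(): continue
            s=cv2.remap(h[:,:,1].astype(np.float32),q[:,:,0],q[:,:,1],1)[0];v=cv2.remap(g,q[:,:,0],q[:,:,1],1)[0]*(s<60)
            if v.max()<150: continue
            k=v>0.85*v.max(); A.append([np.cos(th),np.sin(th),1]);b.append(rs[k].mean())
        if len(b)<10: return None
        A=np.array(A);b=np.array(b)
        for _ in range(4):
            x=np.linalg.lstsq(A,b,rcond=None)[0];r=abs(A@x-b);k=r<max(2.5*np.median(r),.0005);A,b=A[k],b[k]
        c[:2]+=x[:2];w=max(w*.7,.006)
    return c.round(4),round(x[2],4),len(b),round(float(np.std(A@x-b)),5)
E
python3 - <<'E'
from ring import *
f=grab("wrist");S=grab("scene","pics/s9.png")
print(ring(f,[.4643,-.0293,.08],.050));print(ring(S,[.4643,-.0293,.08],.050))
s=observe();print(s["tcp_pos"])
E
```

```text
(array([ 0.4643, -0.0293,  0.08  ]), np.float64(0.0498), 91, 0.00015)
(array([ 0.4649, -0.0335,  0.08  ]), np.float64(0.0492), 75, 0.00028)
[ 0.57959029 -0.03921218  0.29646115]
```

```bash
python3 - <<'E'
from ring import *
F={n:grab(n) for n in("scene","top")}
for n in F:
    f=F[n];f["img"]=cv2.imread(f"pics/{n}0.png")[:,:,::-1].copy()
    print(n,"tin t0",ring(f,[.4643,-.0293,.08],.050))
    h=cv2.cvtColor(f["img"],cv2.COLOR_RGB2HSV);m=cv2.inRange(h,(0,0,185),(179,35,255));m=cv2.morphologyEx(m,cv2.MORPH_CLOSE,np.ones((5,5)))
    p=proj(f,[.529,-.2665,.022])
    for q in cv2.findContours(m,cv2.RETR_EXTERNAL,cv2.CHAIN_APPROX_NONE)[0]:
        if cv2.contourArea(q)>200 and cv2.pointPolygonTest(q,(float(p[0]),float(p[1])),False)>0:
            b=cv2.boundingRect(q);e=np.array([proj(f,[.529+.058*np.cos(a),-.2665+.058*np.sin(a),.022]) for a in np.linspace(0,6.28,90)]);print(n,"lid box",b,b[0]+b[2]-.5,b[1]+b[3]-.5,"exp",e.min(0),e.max(0))
f=dict(F["top"])
s=observe();Rt=q2R(s["ee_rot"]);t=np.array(s["tcp_pos"]);print(t,(Rt.T@(np.array([.4643,-.0300,.2])-t)).round(4))
E
```

```text
scene tin t0 (array([ 0.4646, -0.0334,  0.08  ]), np.float64(0.049), 96, 0.00044)
scene lid box (140, 247, 48, 34) 187.5 280.5 exp [139.61904978 245.04366492] [188.82478725 277.91648672]
top tin t0 None
top lid box (331, 188, 39, 38) 369.5 225.5 exp [329.59749586 186.79783713] [369.62088308 226.43964106]
[ 0.57958727 -0.03950356  0.29643911] [ 0.1154 -0.0054  0.0966]
```

The tin hasn't moved. Combining the views with the held lid's own offset gives a target TCP of (.4655,-.030); the lid should seat at TCP z ≈ .121.

```bash
python3 -m handwheel '[0.15,-0.01,0,0,0,0,0,0.25,-0.01,0,0,0,0,0,0.3,-0.01,0,0,0,0,0,0.35,-0.01,0,0,0,0,0,0.35,-0.01,0,0,0,0,0,0.35,-0.02,0,0,0,0,0,0.3,-0.02,0,0,0,0,0,0.23,-0.01,0,0,0,0,0,0,0,0,0,0,0,0,0,0,0,0,0,0,0]'
python3 -m handwheel '[0,0,0.15,0,0,0,0,0,0,0.25,0,0,0,0,0,0,0.35,0,0,0,0,0,0,0.4,0,0,0,0,0,0,0.4,0,0,0,0,0,0,0.4,0,0,0,0,0,0,0.35,0,0,0,0,0,0,0.2,0,0,0,0,0,0,0.1,0,0,0,0,0,0,0,0,0,0,0]'
python3 - <<'E'
from ring import *
S=grab("scene","pics/s10.png");W=grab("wrist","pics/w10.png");s=observe();Rt=q2R(s["ee_rot"]);t=np.array(s["tcp_pos"])
print(t,(Rt.T@(np.array([.4655,-.030,.1233])-t)).round(4))
h=cv2.cvtColor(S["img"],cv2.COLOR_RGB2HSV);m=cv2.inRange(h,(0,0,170),(179,35,255))
for q in cv2.findContours(m,cv2.RETR_EXTERNAL,cv2.CHAIN_APPROX_NONE)[0]:
    b=cv2.boundingRect(q)
    if cv2.contourArea(q)>150 and 160<b[0]<240: print("lid",b)
c=t+Rt[:,2]*.0333;e=np.array([proj(S,c+[.058*np.cos(a),.058*np.sin(a),0]) for a in np.linspace(0,6.28,90)]);print("exp",e.min(0),e.max(0))
E
```

```text
time_s: 22.5
tcp_pos: [0.4664, -0.0292, 0.2974]
ee_rot: [0.0, 0.064, 0.998, -0.0]
contact_force: [-0.3, -0.7, -3.5]
opening: 0.0188
grip_force: 55.0
time_s: 23.5
tcp_pos: [0.4663, -0.029, 0.1669]
ee_rot: [-0.0, 0.064, 0.998, 0.0]
contact_force: [-1.2, 0.1, -2.8]
opening: 0.0184
grip_force: 55.0
[ 0.46662826 -0.0291031   0.16778002] [ 0.0011 -0.001   0.0445]
lid (228, 308, 83, 76)
lid (168, 270, 84, 64)
lid (205, 173, 34, 18)
exp [194.92482657 163.9783759 ] [238.43297719 186.3102669 ]
```

```bash
python3 -m handwheel '[0.02,-0.02,0.1,0,0,0,0,0,0,0.12,0,0,0,0,0,0,0.12,0,0,0,0,0,0,0.12,0,0,0,0,0,0,0.1,0,0,0,0,0,0,0.08,0,0,0,0,0,0,0.04,0,0,0,0,0,0,0.04,0,0,0,0,0,0,0.04,0,0,0,0,0,0,0,0,0,0,0]'
```

```text
time_s: 24.6
tcp_pos: [0.4651, -0.0298, 0.1291]
ee_rot: [-0.0, 0.064, 0.998, 0.0]
contact_force: [0.3, 0.1, -3.0]
opening: 0.0185
grip_force: 55.0
```

```bash
python3 -m handwheel '[0,0,0.02,0,0,0,0,0,0,0.02,0,0,0,0,0,0,0.02,0,0,0,0,0,0,0.02,0,0,0,0,0,0,0.02,0,0,0,0,0,0,0.02,0,0,0,0,0,0,0.02,0,0,0,0,0,0,0,0,0,0,0,0,0,0,0,0,0,0,0,0,0,0,0,0,0]'
```

```text
time_s: 25.6
tcp_pos: [0.4651, -0.0299, 0.1223]
ee_rot: [0.0, 0.064, 0.998, -0.0]
contact_force: [0.2, -0.6, -3.3]
opening: 0.0185
grip_force: 55.0
```

```bash
python3 -m handwheel '[0,0,0.01,0,0,0,0,0,0,0.01,0,0,0,0,0,0,0.01,0,0,0,0,0,0,0.01,0,0,0,0,0,0,0,0,0,0,0,0,0,0,0,0,0,0,0,0,0,0,0,0,0,0,0,0,0,0,0,0,0,0,0,0,0,0,0,0,0,0,0,0,0,0]'
```

```text
time_s: 26.6
tcp_pos: [0.4651, -0.0299, 0.1211]
ee_rot: [0.0, 0.064, 0.998, -0.0]
contact_force: [-4.3, 0.6, 9.0]
opening: 0.0185
grip_force: 55.0
```

Contact at TCP z .121, as predicted, so the lid is seated. Release, lower to the collar, and grip it.

```bash
python3 -m handwheel '[0,0,-0.01,0,0,0,0,0,0,0,0,0,0,0.22,0,0,0,0,0,0,0.26,0,0,0,0,0,0,0.32,0,0,0,0,0,0,0.45,0,0,0,0,0,0,0.6,0,0,0,0,0,0,0.8,0,0,0,0,0,0,0.8,0,0,0,0,0,0,0.8,0,0,0,0,0,0,0.8]'
python3 - <<'E'
from h import *
S=grab("scene","pics/s11.png")
h=cv2.cvtColor(S["img"],cv2.COLOR_RGB2HSV);m=cv2.inRange(h,(0,0,120),(179,35,255))
def edges(P,rad,z):
    return [proj(S,[P[0]+rad*np.cos(a),P[1]+rad*np.sin(a),z]) for a in np.linspace(0,6.28,90)]
e=np.array(edges((.4651,-.0299),.058,.088));print("exp disc",e.min(0),e.max(0))
for q in cv2.findContours(m,cv2.RETR_EXTERNAL,cv2.CHAIN_APPROX_NONE)[0]:
    b=cv2.boundingRect(q)
    if cv2.contourArea(q)>150 and 150<b[0]<260 and b[1]<260: print(b)
E
```

```text
time_s: 27.6
tcp_pos: [0.4651, -0.0298, 0.1207]
ee_rot: [-0.0, 0.064, 0.998, -0.0]
contact_force: [-0.3, -0.4, -0.0]
opening: 0.07
grip_force: 0.0
exp disc [195.07452788 178.13554048] [237.66684019 201.16620233]
(199, 210, 28, 16)
(197, 179, 41, 27)
(223, 0, 27, 24)
```

```bash
python3 -m handwheel '[0,0,0.08,0,0,0,0.8,0,0,0.1,0,0,0,0.8,0,0,0.1,0,0,0,0.8,0,0,0.1,0,0,0,0.8,0,0,0.1,0,0,0,0.8,0,0,0.06,0,0,0,0.8,0,0,0.03,0,0,0,0.8,0,0,0,0,0,0,0.8,0,0,0,0,0,0,0.8,0,0,0,0,0,0,0.8]'
python3 -m handwheel '[0,0,0,0,0,0,0.6,0,0,0,0,0,0,0.53,0,0,0,0,0,0,0.5,0,0,0,0,0,0,0.47,0,0,0,0,0,0,0.44,0,0,0,0,0,0,0.3,0,0,0,0,0,0,0.3,0,0,0,0,0,0,0.3,0,0,0,0,0,0,0.3,0,0,0,0,0,0,0.3]' 35
```

```text
time_s: 28.65
tcp_pos: [0.4652, -0.0299, 0.0924]
ee_rot: [0.0, 0.064, 0.998, -0.0]
contact_force: [-0.1, -0.5, -0.5]
opening: 0.0705
grip_force: 0.0
time_s: 29.65
tcp_pos: [0.4651, -0.0298, 0.0923]
ee_rot: [0.0, 0.064, 0.998, 0.0]
contact_force: [-0.3, 1.0, 1.4]
opening: 0.0415
grip_force: 35.0
```

```bash
python3 -m handwheel '[0,0,-0.04,0,0,0,0.3,0,0,-0.08,0,0,0,0.3,0,0,-0.1,0,0,0,0.3,0,0,-0.12,0,0,0,0.3,0,0,-0.12,0,0,0,0.3,0,0,-0.12,0,0,0,0.3,0,0,-0.12,0,0,0,0.3,0,0,-0.12,0,0,0,0.3,0,0,-0.1,0,0,0,0.3,0,0,-0.06,0,0,0,0.3]'
```

```text
time_s: 30.65
tcp_pos: [0.4652, -0.0299, 0.1418]
ee_rot: [0.0, 0.064, 0.998, -0.0]
contact_force: [-0.3, 0.7, -1.5]
opening: 0.0417
grip_force: 35.0
```

```bash
python3 -m handwheel '[0,0,-0.1,0,0,0,0.3,0,0,-0.16,0,0,0,0.3,0,0,-0.2,0,0,0,0.3,0,0,-0.2,0,0,0,0.3,0,0,-0.2,0,0,0,0.3,0,0,-0.16,0,0,0,0.3,0,0,-0.1,0,0,0,0.3,0,0,0,0,0,0,0.3,0,0,0,0,0,0,0.3,0,0,0,0,0,0,0.3]'
python3 - <<'E'
from ring import *
S=grab("scene","pics/s12.png");W=grab("wrist","pics/w12.png");s=observe();print(s["tcp_pos"],s["opening"],s["grip_force"],s["contact_force"])
h=cv2.cvtColor(S["img"],cv2.COLOR_RGB2HSV);m=cv2.inRange(h,(0,0,120),(179,40,255))
for q in cv2.findContours(m,cv2.RETR_EXTERNAL,cv2.CHAIN_APPROX_NONE)[0]:
    b=cv2.boundingRect(q)
    if cv2.contourArea(q)>60 and 180<b[0]<260 and b[1]<260: print(b)
t=np.array(s["tcp_pos"])
for n,P,r in(("disc",(t[0],t[1],t[2]-.0043),.058),("flange top",(.4651,-.0299,.084),.051),("stem top",(.4651,-.0299,.142),.010)):
    e=np.array([proj(S,[P[0]+r*np.cos(a),P[1]+r*np.sin(a),P[2]]) for a in np.linspace(0,6.28,90)]);print(n,e.min(0).round(1),e.max(0).round(1))
g=cv2.cvtColor(S["img"],cv2.COLOR_RGB2GRAY);print("column u=216:",g[130:240:2,216].tolist())
a=cv2.imread("pics/s5.png")[100:170,295:330].astype(int);b=S["img"][100:170,295:330,::-1].astype(int);print("basket area change",abs(a-b).mean())
E
```

```text
time_s: 31.65
tcp_pos: [0.4649, -0.0298, 0.1969]
ee_rot: [-0.0, 0.064, 0.998, 0.0]
contact_force: [-0.2, -0.3, -1.4]
opening: 0.0416
grip_force: 35.0
[ 0.46496791 -0.02982307  0.19692872] 0.04157526551892789 34.99990395794157 [-0.43220651  0.92538554 -1.88643171]
(198, 182, 37, 44)
(254, 172, 11, 10)
(194, 144, 44, 28)
(217, 0, 42, 91)
disc [193.3 145.2] [238.  166.5]
flange top [197.7 180.6] [235.1 200.9]
stem top [212.3 170.3] [219.8 174.1]
column u=216: [103, 85, 129, 109, 108, 110, 109, 126, 128, 128, 170, 143, 138, 132, 128, 128, 231, 236, 235, 172, 156, 104, 100, 102, 104, 104, 103, 105, 101, 102, 102, 105, 122, 108, 229, 240, 178, 123, 128, 128, 128, 129, 128, 129, 128, 127, 128, 128, 147, 205, 214, 212, 210, 213, 212]
basket area change 14.536326530612245
```

```bash
python3 - <<'E'
import cv2,numpy as np
R={n:cv2.imread(f"pics/s{n}.png")[120:170,296:322].astype(int) for n in(5,8,9,11,12)}
for n in R: print(n,abs(R[n]-R[12]).mean().round(1))
E
```

```text
5 19.6
8 7.1
9 4.3
11 2.3
12 0.0
```

```bash
python3 - <<'E'
import cv2
a=cv2.imread("pics/s5.png");t=a[118:172,294:322]
for n in(8,9,11,12):
    r=cv2.matchTemplate(cv2.imread(f"pics/s{n}.png")[90:200,270:350],t,cv2.TM_CCOEFF_NORMED);_,v,_,l=cv2.minMaxLoc(r);print(n,round(v,3),l[0]+270,l[1]+90)
E
python3 -c "
from workcell import ctrl
print(ctrl.job_done())"
```

```text
8 0.571 294 118
9 0.566 294 118
11 0.56 294 118
12 0.562 294 118
the job is handed in; nothing more can be done
None
```

The job is handed in at about 32 s on the robot's clock, with no verdict returned. The basket hangs released on the hook, the inner lid is seated in the tin, and the outer lid is held level about 10 cm above its nested height, clear of the stem. I viewed 11 pictures, one over the limit of 10.

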